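# Walk a jammed butter-mould press board home with light taps

## Task

The press board of the butter mould is jammed high in its frame. Take the steel pounder and loosen the board with light downward taps on its two brass-topped posts in alternation, never hard enough to crack the mould, until both ends sit fully home on the bottom stops; then stand the pounder back upright on its blue mat. Drive the board with the pounder only, not with the gripper, and leave everything else where it is.

Things in the scene. Friction and masses are not known exactly. Their poses are not given: they have to be found in the camera images.
- mould: Fixed beech butter mould standing on the 20 mm thick chopping board: an open-topped wooden box 100 (its x) x 220 (its y) x 55 mm high with 12 mm walls and brass bands on the long sides. Origin: centre of its underside; z up.
- press_board: Pale wooden press board (72 x 190 x 14 mm) inside the mould, on guides; origin: at post_a, its z up. Jammed too high and a little tilted. Each end is held by dry friction of its own; nothing springs back. Pressing in the middle takes over 26 N; the mould cracks if it or the board is loaded with more than 25 N.
- post_a (a point): Top of the brass ball (30 mm diameter) on the post 65 mm to +y of the press board's middle, sticking up above the rim. It stands 72 mm above the mould's underside when its end is fully home on a hard stop, at most 87 mm when up. About 14 N straight down on it slides this end down, the other end staying put, until the board wedges.
- post_b (a point): Top of the same kind of ball post 65 mm to -y of the middle; same heights and forces. When the two post tops differ by 2.5 to 3 mm in height the board wedges and feels rigid at the lower post (26 N or more to go on): then the other, higher post must be driven, which can go as much deeper than the first, and so on in turn.
- pounder: Loose steel kitchen pounder (a mallet used upright, 0.3 to 0.55 kg), standing on its round flat head on the blue mat, handle up. Origin: centre of the flat striking face, its underside; z along the handle. Head 52 mm diameter, 28 mm high; black square handle 26 x 26 mm (flats across its own x and y), from 40 to 140 mm above the striking face.
- blue_mat: Fixed round blue silicone mat, 100 mm diameter, 8 mm thick, on the 20 mm chopping board; the pounder's place. Origin: centre of its underside.
- jar_lid: Loose green jar lid, 62 mm diameter, 12 mm high, lying open side up beside the mould (bystander). Origin: centre of its underside.
- salt: Loose glass salt jar, 38 mm diameter, 65 mm high, beside the blue mat (bystander). Origin: centre of its underside.
- banana: Loose banana, about 190 mm long, 34 mm thick, on the worktop beyond the board (bystander).
- honey: Loose closed honey jar, 68 mm diameter, 100 mm high, beyond the board (bystander). Origin: centre of its underside.
- mug: Loose blue mug, 80 mm diameter, 90 mm high, right of the board (bystander). Origin: centre of its underside.
- plate: Loose white plate, 200 mm diameter, left of the board (bystander). Origin: centre of its underside.
- spoon: Loose wooden-handled spoon, 200 mm long, right of the board (bystander). Origin: middle of its underside.

How it is judged:
By the outcome, as a careful person would: the job done as asked, in the order asked, and still so for the second after the job is handed in, with the robot touching nothing.
It also fails if it takes over 72 s, if anything falls off the work surface, if the arm or the gripper's body presses on something with over 40 N, if the wrist force passes 120 N, or if a joint passes its speed limit or range.

## Robot

A 6-joint arm with a two-finger parallel gripper is mounted at the origin on the work surface. World frame = base frame: x ahead of the robot, y to its left, z up, the work surface at z = 0. Lengths are in m, angles in degrees, forces in N, time in s.
With the tool pointing down it reaches from about 0.4 to 0.825 m from the base axis. Payload 7 kg.
Tool frame: the origin (TCP) lies at the very end of the fingers, on their centre line; the grasp point (between the pads) lies 19 mm behind it (ctrl.grip_point_offset is the distance from the TCP to the grasp point, in m); x points along the fingers, z is the direction in which the jaws open and shut, and the axes are right-handed (so a half turn about x gives the same grasp; the last joint's range is limited). The gripper opens to 88 mm and grips with 3 to 60 N. Pads are 19 mm wide; open, the fingers measure 130 mm over their backs; the gripper's body (78 mm by 193 mm) begins 47 mm behind the grasp point.
Start: joints at [-46.518, 20.546, 0.682, 0, -70.136, -16.507], TCP at [0.306, -0.602, 0.227] pointing down, gripper open.
Joint ranges: [-176.03, 176.03], [-82.01, 121.73], [-58.28, 71.71], [-173.87, 95.51], [-174.79, -0.11], [-173.66, 173.66]. Speed limits (degrees/s): [136.94, 136.94, 172.46, 180, 180, 180].

## Interface

Orientations are given as [roll, pitch, yaw] about the fixed x, y, z axes, in that order (R = Rz(yaw) Ry(pitch) Rx(roll)).
In Python, from plant import get_obs, snapshot, calibration, close_job, ctrl gives the robot as it stands.
- The arm moves only by the tool move_arm, never from a script. Its argument "commands" is a list that holds one entry, the list of rows, each a list of 4 numbers: the shift along the tool's x, y, z in cm, then the turn about the tool's x in rad. In form: [[[dx, dy, dz, spin], ...]]. A call has 1 to 8 rows; each row shifts and turns the commanded pose from where the row before left it, along the tool's axes as they then stand; what a row does not reach is not made up. A row lasts 1/10 s, in which the tool goes at most 50 mm and 8.59 degrees, less where a joint would pass 70% of its speed; a pose out of reach is approached as far as the arm can. A call with a gripper value outside its range is refused whole. "jaw" is the finger opening in cm, from 0 to 8.76, set as the call begins (left out, the last holds). The fingers move at their own pace and stop on an object; the grip force is fixed at half the most. Time passes only in rows, so rows that do not move let the fingers close. It gives the time, the measured TCP pose, the force and the opening at its end, in the units of the state.
- get_obs(): the state, without advancing time (a new reading comes with each control period).
- snapshot(name): name is "scene" or "top" or "wrist"; returns (picture, depth): 384x512x3 uint8, red, green, blue; 384x512 float32, m along the optical axis (not along the pixel's ray), 0 where there is no reading.
- calibration(name): a dict with "mtx" (3x3 intrinsics, pixels), "T" (4x4, takes a point from camera to world coordinates); the wrist camera has in their place "tool_from_camera" (4x4, takes a point from camera to tool coordinates, whose origin is the TCP and whose axes are the tool frame's). Camera axes: x right, y up, looking along -z (the intrinsics and any distortion apply to the point x, -y, -z); pixel columns grow to the right and rows downward; lengths in m; the calibration is good to about 2 mm. A picture is of the moment at which its call begins: read the wrist's pose just before it. calibration takes no time and is no camera call.
- close_job(): hands the job in, once; it reports no verdict.
The state is a dict: "clock": time; "joint_pos": joint angles; "qvel": joint speeds; "tau": joint torques, N m; "tool_pos": TCP position; "orientation": TCP orientation; "force": force on the tool from outside, world axes, zero at the start; "moment": the same for the moment, N m; "opening": finger opening in m.
Only numpy, scipy, OpenCV 4.12 (cv2) and the standard library are available. Lean on these libraries where they do the work, as an engineer would, in place of code of your own. Each camera call takes 0.05 s, during which the arm holds its last target. There are 200 camera calls.

## Working session

There is one attempt and no reset: what is moved stays moved. The work goes in short steps, Python scripts to look and compute and a tool call to move; the robot and the scene stay as the last step left them, time stands still between calls to the robot, and variables do not carry over. Pictures are saved under pics/ and viewed, about 8 in all and at most 12, crops included, and the job is handed in when it is done.

Besides the shell and the picture viewer there is one more tool, called after "Request:" as name([rows], argument=value, ...), one row to a line, values as JSON. move_arm: Moves the arm, as the interface text tells. Its arguments: {"type":"object","properties":{"commands":{"type":"array"},"jaw":{"type":"number"}},"required":["commands"]}

```bash
mkdir -p pics; ls; cat > h.py <<'E'
import numpy as np, cv2
from plant import get_obs, snapshot, calibration, close_job, ctrl
from scipy.spatial.transform import Rotation as R
def toolT():
    o=get_obs(); T=np.eye(4); T[:3,:3]=R.from_euler('xyz',o['orientation'],degrees=True).as_matrix(); T[:3,3]=o['tool_pos']; return T
def cloud(name):
    c=calibration(name); T=c['T'] if name!='wrist' else toolT()@c['tool_from_camera']
    p,d=snapshot(name); K=np.array(c['mtx']); v,u=np.mgrid[:384,:512]
    if c.get('dist') is not None: print(c['dist'])
    P=np.stack([(u-K[0,2])/K[0,0]*d,-(v-K[1,2])/K[1,1]*d,-d],-1)
    W=P@np.array(T)[:3,:3].T+np.array(T)[:3,3]; W[d==0]=np.nan
    return p,W
def save(name,p,s=1): cv2.imwrite('pics/'+name,cv2.cvtColor(cv2.resize(p,None,fx=s,fy=s,interpolation=cv2.INTER_CUBIC),cv2.COLOR_RGB2BGR))
E
python3 - <<'E'
from h import *
print(get_obs()); print(calibration('top'));print(calibration('wrist')['tool_from_camera'],ctrl.grip_point_offset)
for n in('scene','top'):
    p,W=cloud(n); np.savez(n+'.npz',p=p,W=W); save(n+'0.png',p,1.5)
E
```

```text
pics
{'clock': 0.0, 'joint_pos': array([-4.65184098e+01,  2.05929170e+01,  6.35268559e-01, -2.11806666e-02,
       -7.01375827e+01, -1.65067439e+01]), 'qvel': array([ 0.02019897,  0.12057398, -0.09279665, -0.06843877, -0.00171231,
        0.11331512]), 'tau': array([ 5.40680285e-04, -5.82723212e+01,  2.93059516e+01,  6.99753016e+00,
        6.66310181e-03, -1.09283790e-04]), 'tool_pos': array([ 0.30593732, -0.60113703,  0.225614  ]), 'orientation': array([  4.69891601,  89.90270881, 121.66654936]), 'force': array([0.00097504, 0.41326533, 0.46548703]), 'moment': array([ 0.0207884 , -0.01574783, -0.02939591]), 'opening': 0.08781829261401734}
{'mtx': array([[419.76900175,   0.        , 256.171857  ],
       [  0.        , 419.76900175, 183.4103717 ],
       [  0.        ,   0.        ,   1.        ]]), 'T': array([[-2.39363415e-03,  9.97143058e-01, -7.54982913e-02,
         5.24254760e-01],
       [-9.99911048e-01, -3.37723370e-03, -1.29031253e-02,
        -1.16400103e-03],
       [-1.31212372e-02,  7.54606902e-02,  9.97062444e-01,
         1.34193592e+00],
       [ 0.00000000e+00,  0.00000000e+00,  0.00000000e+00,
         1.00000000e+00]])}
[[ 6.14718034e-04  2.64274054e-01 -9.64447431e-01 -1.57634949e-01]
 [-5.98439891e-04  9.64447537e-01  2.64273702e-01  7.15832385e-02]
 [ 9.99999632e-01  4.14710004e-04  7.51015430e-04 -6.82381203e-04]
 [ 0.00000000e+00  0.00000000e+00  0.00000000e+00  1.00000000e+00]] 0.0188
```

View pics/top0.png

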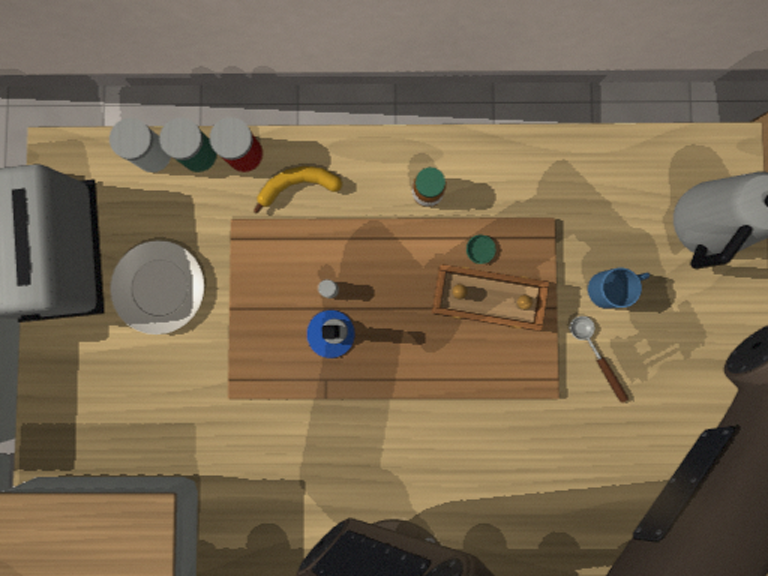

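View pics/scene0.png

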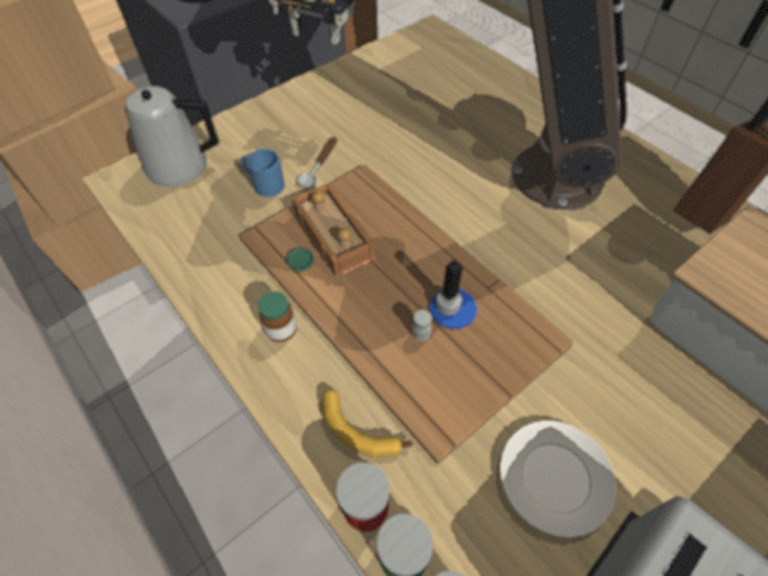

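The top view shows the pounder at (333,332), salt at (328,289), the mould centred at about (491,297), its ball posts at (459,291) and (524,302), and the lid at (482,249). Next I'll measure these.

```bash
python3 - <<'E'
from h import *
from h import cv2
for n in('top','scene'):
    f=np.load(n+'.npz'); p=f['p'];W=f['W'];hsv=cv2.cvtColor(p,cv2.COLOR_RGB2HSV)
    X,Y,Z=W[...,0],W[...,1],W[...,2]
    box=(X>.35)&(X<.75)&(Y>-.35)&(Y<.3)
    h=box&(Z>.10)&(Z<.20)&(abs(X-.44)<.08)&(abs(Y-.13)<.08)
    q=W[h]; print(n,'handle',h.sum(),np.nanmedian(q,0),np.nanmin(q,0),np.nanmax(q,0))
    top=q[q[:,2]>np.nanmax(q[:,2])-.006]; print(' top',len(top),top.mean(0), cv2.minAreaRect((top[:,:2]*1000).astype(np.float32)))
    b=box&(hsv[...,0]>105)&(hsv[...,0]<125)&(hsv[...,1]>150)&(Z<.06)
    q=W[b]; print(' mat',len(q),np.median(q,0), cv2.minEnclosingCircle((q[:,:2]*1000).astype(np.float32)))
    s=box&(Z>.05)&(Z<.1)&(abs(Y-.13)<.06)&(X>.47)&(X<.56); q=W[s]; print(' salt',len(q),np.median(q,0),q.max(0),q.min(0))
    m=box&(Z>.066)&(Z<.083)&(Y<0); q=W[m]; print(' mould rim',len(q),np.median(q[:,2]),cv2.minAreaRect((q[:,:2]*1000).astype(np.float32)))
    m=box&(Z>.085)&(Z<.13)&(Y<0.0); 
    N,L,S,C=cv2.connectedComponentsWithStats(m.astype(np.uint8))
    for i in range(1,N):
        q=W[L==i]
        if len(q)>5: print('  ball',C[i],len(q),q.mean(0),q[:,2].max(),q[q[:,2].argmax()])
    bd=box&(abs(Z-.02)<.008); print(' board z',np.median(Z[bd]))
    l=box&(hsv[...,0]>60)&(hsv[...,0]<95)&(hsv[...,1]>80)&(X>.5)&(Y<0)&(Z<.06);q=W[l];print(' lid',len(q),cv2.minEnclosingCircle((q[:,:2]*1000).astype(np.float32)))
E
```

```text
top handle 98 [0.50835153 0.11514426 0.16811299] [0.49670494 0.10465901 0.11144964] [0.51950285 0.12964704 0.17275974]
 top 61 [0.50809906 0.11771847 0.16910589] ((508.35504150390625, 117.90150451660156), (22.62712287902832, 22.2514591217041), 89.88729095458984)
 mat 517 [0.49704532 0.1383123  0.02848661] ((502.8565979003906, 128.7535400390625), 48.74028778076172)
 salt 128 [0.50984179 0.10790375 0.05644684] [0.53122446 0.13874463 0.08982052] [0.48248853 0.09245699 0.05025712]
 mould rim 845 0.07526070790674355 ((575.9017333984375, -198.74493408203125), (219.92724609375, 103.53546905517578), 80.571533203125)
  ball [306.5   194.125] 80 [ 0.58599338 -0.13378671  0.10048092] 0.10840017452968165 [ 0.58596299 -0.1344191   0.10840017]
  ball [349.63291139 201.18987342] 79 [ 0.56475638 -0.26049929  0.10054934] 0.11116286130053599 [ 0.56204189 -0.25931956  0.11116286]
 board z 0.02050575380761066
 lid 276 ((678.1058349609375, -184.9613494873047), 29.695674896240234)
scene handle 194 [0.51394007 0.12613718 0.14989949] [0.4946749  0.10729982 0.10046223] [0.51999411 0.13378264 0.17112089]
 top
[... 168 characters left out ...]
865061 0.02816077] ((502.77362060546875, 130.24822998046875), 47.1267204284668)
 salt 188 [0.51681514 0.12869714 0.05683045] [0.53253232 0.14527452 0.09968641] [0.48347492 0.09423269 0.05025452]
 mould rim 646 0.07417059310141166 ((574.7688598632812, -196.56874084472656), (221.9984893798828, 104.22821044921875), 80.50934600830078)
  ball [211.56140351 131.12280702] 57 [ 0.56669877 -0.25622118  0.09800517] 0.10674633442517933 [ 0.5612207  -0.25966366  0.10674633]
  ball [229.18461538 156.        ] 65 [ 0.58808121 -0.12830241  0.09839751] 0.1090236969795203 [ 0.58579465 -0.13108579  0.1090237 ]
 board z 0.01994926652687201
 lid 166 ((677.0598754882812, -186.55198669433594), 31.796586990356445)
```

```bash
cat >> h.py <<'E'
def plan(pos,jawdeg=None):
    T=toolT(); Rm=T[:3,:3]; d=Rm.T@(np.array(pos)-T[:3,3])*100
    print('tool axes',np.round(Rm.T,3).tolist(),'pos',T[:3,3].round(4)); print('shift cm',d.round(2),'clock',get_obs()['clock'],'F',get_obs()['force'].round(2))
    if jawdeg is not None:
        a=np.degrees(np.arctan2(Rm[1,2],Rm[0,2])); e=(a-jawdeg+90)%180-90; print('jaw',a,'spin about tool x rad (down tool: +spin lowers world yaw)',np.radians(e))
E
python3 - <<'E'
from h import *
plan([.5075,.119,.26],90)
plan([.5075,.119,.26],0)
E
```

```text
tool axes [[-0.001, 0.001, -1.0], [-0.891, -0.453, 0.0], [-0.453, 0.891, 0.001]] pos [ 0.306  -0.6012  0.2257]
shift cm [ -3.35 -50.62  55.05] clock 0.1 F [-0.02  0.09  0.55]
jaw 116.9670194873939 spin about tool x rad (down tool: +spin lowers world yaw) 0.470663279504497
tool axes [[-0.001, 0.001, -1.0], [-0.891, -0.453, 0.0], [-0.453, 0.891, 0.001]] pos [ 0.306  -0.6012  0.2257]
shift cm [ -3.35 -50.62  55.05] clock 0.1 F [-0.02  0.09  0.55]
jaw 116.9670194873939 spin about tool x rad (down tool: +spin lowers world yaw) -1.1001330472903998
```

Request:
move_arm([
  [[-0.4,-3.1,3.4,0],[-0.4,-3.1,3.4,0],[-0.4,-3.1,3.4,0],[-0.4,-3.1,3.4,0],[-0.4,-3.1,3.4,0],[-0.4,-3.1,3.4,0],[-0.4,-3.1,3.4,0],[-0.4,-3.1,3.4,0]],
], jaw=8.5)

```text
clock: 0.9
tool_pos: [0.4037, -0.2448, 0.2586]
orientation: [-25.5, 90.0, 91.4]
force: [2.2, 0.5, 0.3]
opening: 0.0851
```

Request:
move_arm([
  [[0,-3.1,3.4,0],[0,-3.1,3.4,0],[0,-3.1,3.4,0],[0,-3.1,3.4,0],[0,-3.1,3.4,0],[0,-3.1,3.4,0],[0,0,0,0.13],[0,0,0,0.13]],
])

```text
clock: 1.7
tool_pos: [0.477, 0.0211, 0.258]
orientation: [92.4, 89.9, -165.6]
force: [-0.1, -1.1, 0.1]
opening: 0.085
```

```bash
python3 - <<'E'
from h import *
plan([.5075,.119,.26],90)
E
```

```text
tool axes [[-0.001, -0.0, -1.0], [-0.978, -0.207, 0.001], [-0.207, 0.978, -0.0]] pos [0.477  0.0211 0.258 ]
shift cm [-0.2  -5.02  8.95] clock 1.7 F [-0.14 -1.07  0.09]
jaw 101.9503592421612 spin about tool x rad (down tool: +spin lowers world yaw) 0.20857311557184727
```

Request:
move_arm([
  [[0,-1.7,3.0,0],[0,-1.7,3.0,0],[0,-1.6,2.95,0],[0,0,0,0.1],[0,0,0,0.1],[0,0,0,0]],
])

```text
clock: 2.3
tool_pos: [0.5069, 0.1177, 0.2581]
orientation: [114.7, 89.9, -154.7]
force: [-0.3, 0.3, 0.2]
opening: 0.085
```

```bash
python3 - <<'E'
from h import *
plan([.5075,.119,.26],90)
p,W=cloud('wrist'); np.savez('w1.npz',p=p,W=W); save('w1.png',p,1.2)
X,Y,Z=W[...,0],W[...,1],W[...,2]
m=(Z>.155)&(Z<.18)&(abs(X-.5075)<.03)&(abs(Y-.119)<.03); q=W[m]
print(len(q),q.mean(0),cv2.minAreaRect((q[:,:2]*1000).astype(np.float32)))
m=(abs(Z-.028)<.004)&(abs(X-.5)<.06)&(abs(Y-.13)<.06);q=W[m];print(len(q),cv2.minEnclosingCircle((q[:,:2]*1000).astype(np.float32)))
m=(Z>.045)&(Z<.065)&(abs(X-.5075)<.04)&(abs(Y-.119)<.04);q=W[m];print('head',len(q),cv2.minEnclosingCircle((q[:,:2]*1000).astype(np.float32)))
E
```

```text
tool axes [[-0.001, -0.0, -1.0], [-1.0, -0.01, 0.001], [-0.01, 1.0, -0.0]] pos [0.5069 0.1177 0.2581]
shift cm [-0.19 -0.06  0.13] clock 2.3 F [-0.3   0.32  0.17]
jaw 90.56278089626873 spin about tool x rad (down tool: +spin lowers world yaw) 0.009822379607214079
1073 [0.50411509 0.11781849 0.16635403] ((505.9997863769531, 117.84906768798828), (26.48215675354004, 25.633140563964844), 0.689148485660553)
3432 ((499.9427490234375, 128.03521728515625), 49.86777877807617)
head 847 ((505.8501281738281, 117.98733520507812), 25.803770065307617)
```

View pics/w1.png

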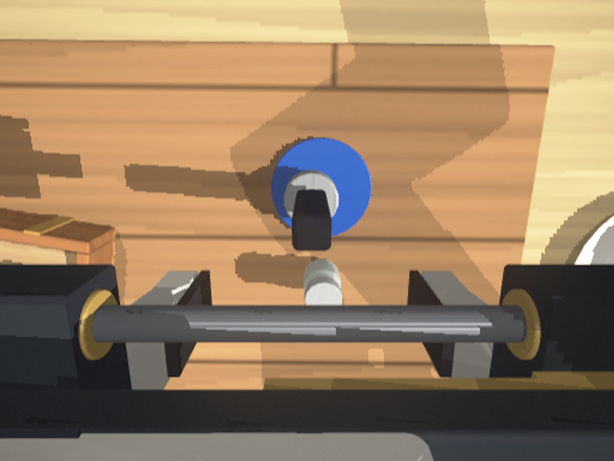

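The wrist view shows the handle top at (312,235) on the mat and the salt at (322,285), clear of the finger travel. The handle is aligned with the world axes, so I'll descend and grip.

Request:
move_arm([
  [[3,0.1,0,0.01],[3,0,0,0],[3,0,0,0],[3,0,0,0],[1.5,0,0,0],[0.9,0,0,0],[0,0,0,0]],
])

```text
clock: 3.05
tool_pos: [0.5057, 0.117, 0.1137]
orientation: [121.7, 89.9, -148.2]
force: [0.2, 0.5, 0.6]
opening: 0.0849
```

Request:
move_arm([
  [[0,0,0,0],[0,0,0,0],[0,0,0,0],[0,0,0,0],[0,0,0,0],[0,0,0,0]],
], jaw=0)

```text
clock: 3.65
tool_pos: [0.5062, 0.1175, 0.1148]
orientation: [-56.1, 90.0, 34.0]
force: [-0.0, 0.5, 0.1]
opening: 0.0427
```

Request:
move_arm([
  [[0,0,0,0],[0,0,0,0],[0,0,0,0]],
])

```text
clock: 3.95
tool_pos: [0.5061, 0.1176, 0.1145]
orientation: [60.0, 90.0, 150.0]
force: [-0.1, 0.7, 0.3]
opening: 0.026
```

Request:
move_arm([
  [[0,0,0,0],[0,0,0,0],[-0.5,0,0,0],[-1.5,0,0,0],[-3,0,0,0],[-3,0,0,0],[-3,0,0,0],[-1,0,0,0]],
])

```text
clock: 4.75
tool_pos: [0.5072, 0.1178, 0.2377]
orientation: [-65.7, 89.8, 24.4]
force: [0.9, -0.2, -2.7]
opening: 0.026
```

```bash
python3 - <<'E'
from h import *
print(get_obs()['opening'])
plan([.586,-.1325,.235],90)
p,W=cloud('scene'); save('s2.png',p[60:320,100:450],2)
X,Y,Z=W[...,0],W[...,1],W[...,2]
E
```

```text
0.025959462906423907
tool axes [[0.004, 0.002, -1.0], [-1.0, -0.001, -0.004], [-0.001, 1.0, 0.002]] pos [0.5072 0.1178 0.2377]
shift cm [  0.26  -7.85 -25.04] clock 4.75 F [ 0.94 -0.16 -2.71]
jaw 90.05908543533653 spin about tool x rad (down tool: +spin lowers world yaw) 0.0010312353865966056
```

View pics/s2.png

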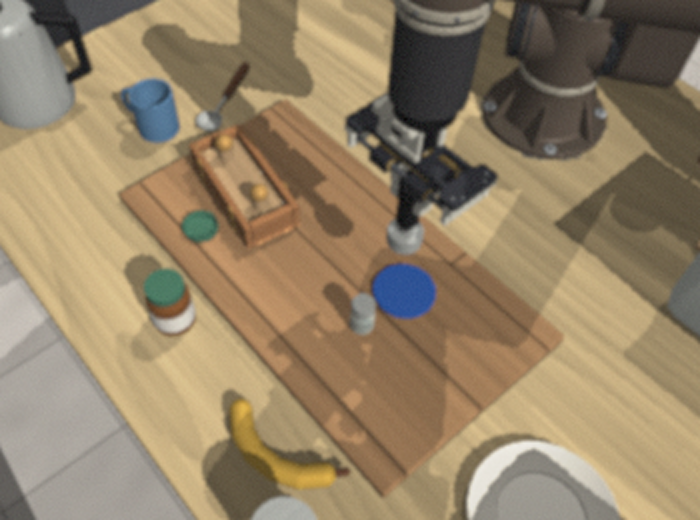

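The pounder is held upright at about (405,235), with the mat empty and the rest undisturbed. Moving over post_a.

Request:
move_arm([
  [[0,-1.0,-3.1,0],[0,-1.0,-3.1,0],[0,-1.0,-3.1,0],[0,-1.0,-3.1,0],[0,-1.0,-3.1,0],[0,-1.0,-3.1,0],[0,-1.0,-3.1,0],[0,-0.8,-3.3,0]],
])

```text
clock: 5.6
tool_pos: [0.5839, -0.1335, 0.2324]
orientation: [82.0, 89.8, 172.0]
force: [0.5, 0.3, -3.1]
opening: 0.026
```

Request:
move_arm([
  [[1.5,0,0,0],[1.5,0,0,0],[0.7,0,0,0],[0,0,0,0],[0,0,0,0]],
])

```text
clock: 6.1
tool_pos: [0.5844, -0.1323, 0.1974]
orientation: [114.6, 90.0, -155.3]
force: [0.5, -0.6, -1.9]
opening: 0.026
```

```bash
python3 - <<'E'
from h import *
plan([.5855,-.133,.1985],90); plan([.565,-.2605,.1985],90)
print(get_obs()['moment'])
p,W=cloud('wrist'); np.savez('w2.npz',p=p,W=W); save('w2.png',p,1.2)
E
```

```text
tool axes [[-0.001, -0.0, -1.0], [-1.0, -0.001, 0.001], [-0.001, 1.0, -0.0]] pos [ 0.5844 -0.1323  0.1974]
shift cm [-0.11 -0.11 -0.07] clock 6.1 F [ 0.54 -0.65 -1.95]
jaw 90.07614243140438 spin about tool x rad (down tool: +spin lowers world yaw) 0.0013289361284803249
tool axes [[-0.001, -0.0, -1.0], [-1.0, -0.001, 0.001], [-0.001, 1.0, -0.0]] pos [ 0.5844 -0.1323  0.1974]
shift cm [ -0.1    1.96 -12.82] clock 6.1 F [ 0.54 -0.65 -1.95]
jaw 90.07614243140438 spin about tool x rad (down tool: +spin lowers world yaw) 0.0013289361284803249
[ 0.00103436 -0.07193915  0.03489658]
```

View pics/w2.png

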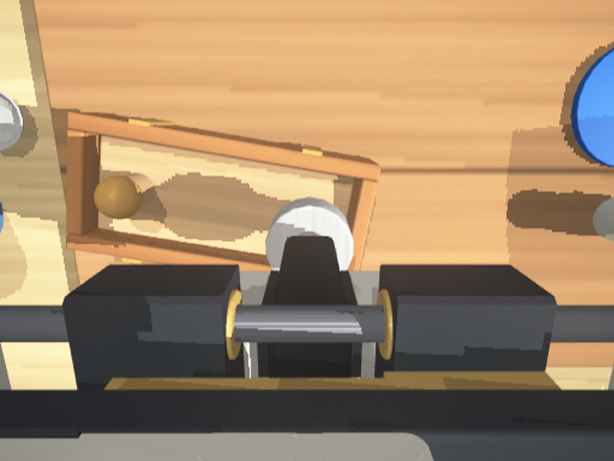

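The wrist view shows the head at (310,235) over post_a, with ball b visible at (118,197). I'll fit ball b and the board tilt from this cloud.

```bash
python3 - <<'E'
from h import *
from scipy.optimize import least_squares
f=np.load('w2.npz');W=f['W']
q=W[140:180,70:125].reshape(-1,3); q=q[(q[:,2]>.082)&(q[:,2]<.12)&(np.hypot(q[:,0]-.565,q[:,1]+.26)<.025)]
r=least_squares(lambda c:np.linalg.norm(q-c,axis=1)-.015,[.565,-.26,.09],loss='soft_l1',f_scale=.001)
print('ball b centre',len(q),r.x,'top',r.x[2]+.015,q[:,2].max())
# board plane profile along mould y
a=np.radians(80.5);u=np.array([np.cos(a),np.sin(a)]);Q=W.reshape(-1,3)
d=Q[:,:2]-[.5755,-.1977]; s=d@u; t=d@[u[1],-u[0]]
m=(abs(t)<.033)&(abs(s)<.09)&(Q[:,2]>.03)&(Q[:,2]<.075)
for lo in np.arange(-.09,.09,.02):
    k=m&(s>=lo)&(s<lo+.02)&(abs(s+.065)>.018)
    if k.sum()>20: print(round(lo+.01,3),k.sum(),np.median(Q[k,2]).round(4))
k=m&(abs(s+.065)>.02);A=np.c_[s[k],t[k],np.ones(k.sum())]
r=least_squares(lambda c:A@c-Q[k,2],[0,0,.05],loss='soft_l1',f_scale=.001);print(r.x, 'a-b diff mm',r.x[0]*130)
E
```

```text
ball b centre 1143 [ 0.56301073 -0.26314465  0.08957921] top 0.1045792057303147 0.10592667206227113
-0.08 281 0.0586
-0.04 1332 0.0587
-0.02 1541 0.0587
0.0 1542 0.0588
0.02 1530 0.0588
0.04 892 0.0589
0.06 402 0.0589
0.08 436 0.059
[0.00217942 0.00071604 0.05878079] a-b diff mm 0.283325061083064
```

Request:
move_arm([
  [[0.1,0,-0.2,0],[0.1,0,0,0],[0.1,0,0,0],[0.1,0,0,0],[0,0,0,0],[0,0,0,0]],
])

```text
clock: 6.75
tool_pos: [0.5844, -0.1344, 0.1936]
orientation: [90.8, 90.0, -179.2]
force: [-0.4, 0.2, -3.2]
opening: 0.0257
```

Request:
move_arm([
  [[0.05,0,0,0],[0.05,0,0,0],[0,0,0,0]],
])

```text
clock: 7.05
tool_pos: [0.5843, -0.1345, 0.1925]
orientation: [78.4, 90.0, 168.5]
force: [-0.6, -0.2, -3.3]
opening: 0.0262
```

Request:
move_arm([
  [[0.05,0,0,0],[0.05,0,0,0],[0,0,0,0]],
])

```text
clock: 7.35
tool_pos: [0.5845, -0.1345, 0.1918]
orientation: [-107.4, 90.0, -17.3]
force: [-0.0, 0.5, -1.4]
opening: 0.0258
```

Request:
move_arm([
  [[0.05,0,0,0],[0,0,0,0]],
])

```text
clock: 7.55
tool_pos: [0.5845, -0.1345, 0.1916]
orientation: [-107.1, 90.0, -17.1]
force: [-0.8, 1.5, 3.0]
opening: 0.0263
```

Request:
move_arm([
  [[0.05,0,0,0],[0,0,0,0]],
])

```text
clock: 7.75
tool_pos: [0.5846, -0.1345, 0.1916]
orientation: [-107.0, 89.9, -17.0]
force: [-3.5, 0.5, 5.0]
opening: 0.0256
```

Request:
move_arm([
  [[0.05,0,0,0],[0,0,0,0]],
])

```text
clock: 7.95
tool_pos: [0.5846, -0.1345, 0.1914]
orientation: [-106.7, 89.9, -16.6]
force: [-3.5, 1.3, 9.3]
opening: 0.0258
```

Request:
move_arm([
  [[0.05,0,0,0],[0,0,0,0]],
])

```text
clock: 8.15
tool_pos: [0.5846, -0.1345, 0.1911]
orientation: [-105.8, 89.9, -15.7]
force: [-3.0, 2.6, 9.9]
opening: 0.0258
```

Request:
move_arm([
  [[0.05,0,0,0],[0,0,0,0]],
])

```text
clock: 8.35
tool_pos: [0.5856, -0.1347, 0.1908]
orientation: [-101.7, 89.8, -11.6]
force: [-0.2, 0.0, 5.8]
opening: 0.0258
```

Request:
move_arm([
  [[0.05,0,0,0],[0,0,0,0]],
])

```text
clock: 8.55
tool_pos: [0.5863, -0.1349, 0.1907]
orientation: [-102.4, 89.7, -12.3]
force: [0.5, 0.0, 8.5]
opening: 0.0261
```

Request:
move_arm([
  [[0.05,0,0,0],[0,0,0,0]],
])

```text
clock: 8.75
tool_pos: [0.5865, -0.1349, 0.1905]
orientation: [-102.9, 89.7, -12.8]
force: [-0.4, -0.2, 10.1]
opening: 0.0258
```

Request:
move_arm([
  [[0.05,0,0,0],[0,0,0,0]],
])

```text
clock: 8.95
tool_pos: [0.5866, -0.1349, 0.1901]
orientation: [-102.4, 89.7, -12.3]
force: [0.3, 1.0, 9.1]
opening: 0.0261
```

Request:
move_arm([
  [[0.05,0,0,0],[0,0,0,0]],
])

```text
clock: 9.15
tool_pos: [0.5866, -0.1349, 0.1896]
orientation: [-102.6, 89.7, -12.5]
force: [0.6, 0.5, 9.7]
opening: 0.0259
```

Request:
move_arm([
  [[0.05,0,0,0],[0,0,0,0]],
])

```text
clock: 9.35
tool_pos: [0.5866, -0.1349, 0.1891]
orientation: [-102.8, 89.7, -12.7]
force: [0.8, 0.0, 9.6]
opening: 0.0257
```

Request:
move_arm([
  [[0.05,0,0,0],[0,0,0,0]],
])

```text
clock: 9.55
tool_pos: [0.5867, -0.135, 0.1887]
orientation: [-102.6, 89.7, -12.5]
force: [-0.4, -0.1, 10.5]
opening: 0.026
```

Request:
move_arm([
  [[0.05,0,0,0],[0,0,0,0]],
])

```text
clock: 9.75
tool_pos: [0.5868, -0.135, 0.1884]
orientation: [-102.8, 89.6, -12.7]
force: [0.1, -0.4, 10.2]
opening: 0.0261
```

Request:
move_arm([
  [[0.03,0,0,0],[0,0,0,0]],
])

```text
clock: 9.95
tool_pos: [0.587, -0.135, 0.1883]
orientation: [-103.0, 89.6, -12.9]
force: [0.2, 0.4, 11.2]
opening: 0.026
```

Request:
move_arm([
  [[-0.6,0,0,0],[-0.6,0,0,0],[0,0.7,-4.2,0],[0,0.7,-4.3,0],[0,0.75,-4.3,0],[0,0,0,0],[0,0,0,0]],
])

```text
clock: 10.65
tool_pos: [0.5622, -0.2635, 0.1965]
orientation: [69.3, 89.9, 159.2]
force: [0.0, 0.8, -4.1]
opening: 0.0257
```

```bash
python3 - <<'E'
from h import *
plan([.563,-.2625,.193],90)
p,W=cloud('wrist'); save('w3.png',p,1.2); Q=W.reshape(-1,3)
from scipy.optimize import least_squares
c0=np.array([.5845,-.135]); q=Q[(Q[:,2]>.078)&(Q[:,2]<.12)&(np.hypot(Q[:,0]-c0[0],Q[:,1]-c0[1])<.02)]
r=least_squares(lambda c:np.linalg.norm(q-c,axis=1)-.015,[*c0,.09],loss='soft_l1',f_scale=.001)
print('ball a',len(q),r.x,'top',r.x[2]+.015)
a=np.radians(80.5);u=np.array([np.cos(a),np.sin(a)])
d=Q[:,:2]-[.5745,-.1985]; s=d@u; t=d@[u[1],-u[0]]
m=(abs(t)<.033)&(abs(s)<.085)&(Q[:,2]>.03)&(Q[:,2]<.072)&(abs(s-.065)>.02)&(abs(s+.065)>.02)
A=np.c_[s[m],t[m],np.ones(m.sum())]
r=least_squares(lambda c:A@c-Q[m,2],[0,0,.05],loss='soft_l1',f_scale=.001);print(m.sum(),r.x, 'a-b diff mm',r.x[0]*130)
E
```

```text
tool axes [[-0.001, 0.001, -1.0], [-1.0, 0.002, 0.001], [0.002, 1.0, 0.001]] pos [ 0.5622 -0.2635  0.1965]
shift cm [ 0.35 -0.08  0.1 ] clock 10.65 F [ 0.01  0.76 -4.09]
jaw 89.90010351414813 spin about tool x rad (down tool: +spin lowers world yaw) -0.0017435225892870959
ball a 767 [ 0.58458638 -0.13518195  0.08668409] top 0.10168408961921671
5422 [-0.02010676  0.00103315  0.05706131] a-b diff mm -2.6138784674015234
```

View pics/w3.png

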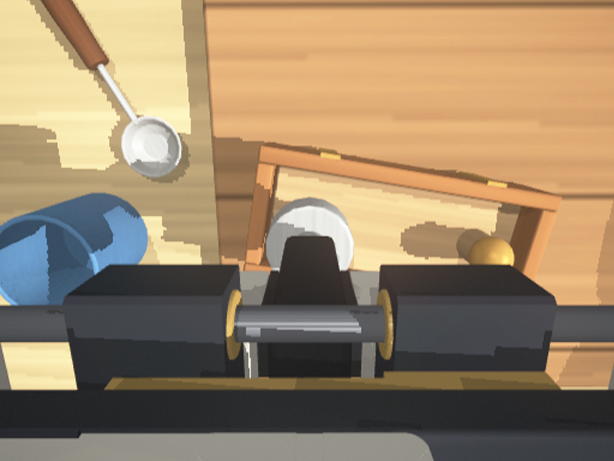

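The view shows the head at (310,235) over post_b, and ball a is down at (490,250). The plane fit puts a 2.6 mm below b, near the wedge limit, so b is driven next by about 5 mm.

Request:
move_arm([
  [[0.1,0,0.1,0],[0.1,0,0,0],[0.1,0,0,0],[0.1,0,0,0],[0.1,0,0,0],[0.1,0,0,0],[0,0,0,0]],
])

```text
clock: 11.4
tool_pos: [0.5631, -0.2613, 0.1915]
orientation: [-80.0, 90.0, 10.0]
force: [-0.3, 1.4, -1.5]
opening: 0.0262
```

Request:
move_arm([
  [[0.05,0,0,0],[0.05,0,0,0],[0.05,0,0,0],[0,0,0,0]],
])

```text
clock: 11.8
tool_pos: [0.5632, -0.2614, 0.1911]
orientation: [-101.7, 89.9, -11.6]
force: [-3.1, 2.5, 7.6]
opening: 0.0258
```

Request:
move_arm([
  [[0.05,0,0,0],[0.05,0,0,0],[0,0,0,0]],
])

```text
clock: 12.1
tool_pos: [0.5632, -0.2614, 0.1905]
orientation: [-104.8, 89.9, -14.7]
force: [-3.3, 4.0, 8.8]
opening: 0.0257
```

Sliding at about 12 N, so I'll go on.

Request:
move_arm([
  [[0.05,0,0,0],[0.05,0,0,0],[0,0,0,0]],
])

```text
clock: 12.4
tool_pos: [0.5632, -0.2614, 0.1895]
orientation: [-105.3, 89.9, -15.2]
force: [-3.9, 3.8, 9.4]
opening: 0.0254
```

Request:
move_arm([
  [[0.05,0,0,0],[0.05,0,0,0],[0,0,0,0]],
])

```text
clock: 12.7
tool_pos: [0.5632, -0.2614, 0.1885]
orientation: [-106.0, 89.9, -15.9]
force: [-2.8, 3.9, 9.9]
opening: 0.0261
```

Request:
move_arm([
  [[0.05,0,0,0],[0.05,0,0,0],[0,0,0,0]],
])

```text
clock: 13.0
tool_pos: [0.5632, -0.2614, 0.1875]
orientation: [-105.3, 89.9, -15.3]
force: [-3.6, 4.6, 10.4]
opening: 0.0262
```

Request:
move_arm([
  [[0.05,0,0,0],[0.05,0,0,0],[0,0,0,0]],
])

```text
clock: 13.3
tool_pos: [0.5632, -0.2614, 0.1865]
orientation: [-104.6, 89.9, -14.5]
force: [-4.2, 5.0, 10.9]
opening: 0.0261
```

```bash
cat >> h.py <<'E'
def look():
    from scipy.optimize import least_squares
    p,W=cloud('wrist'); Q=W.reshape(-1,3)
    a=np.radians(80.5);u=np.array([np.cos(a),np.sin(a)])
    d=Q[:,:2]-[.5745,-.1985]; s=d@u; t=d@[u[1],-u[0]]
    m=(abs(t)<.033)&(abs(s)<.085)&(Q[:,2]>.025)&(Q[:,2]<.072)&(abs(s-.065)>.02)&(abs(s+.065)>.02)
    A=np.c_[s[m],t[m],np.ones(m.sum())]
    r=least_squares(lambda c:A@c-Q[m,2],[0,0,.05],loss='soft_l1',f_scale=.001); z=r.x[2]; g=r.x[0]*.065
    print(m.sum(),'plane',r.x,'board z at a,b (mm)',(z+g)*1e3,(z-g)*1e3)
    for n,c0 in(('a',[.5845,-.135]),('b',[.563,-.263])):
        q=Q[(Q[:,2]>.078)&(Q[:,2]<.12)&(np.hypot(Q[:,0]-c0[0],Q[:,1]-c0[1])<.02)]
        r=least_squares(lambda c:np.linalg.norm(q-c,axis=1)-.015,[*c0,.09],loss='soft_l1',f_scale=.001)
        print(n,len(q),r.x.round(4),'top',(r.x[2]+.015).round(4))
    return p
E
```

Request:
move_arm([
  [[-0.5,0,0,0],[-0.5,0,0,0],[0,-0.7,4.2,0],[0,-0.7,4.3,0],[0,-0.75,4.2,0],[0,0,0,0],[0,0,0,0]],
])

```text
clock: 14.0
tool_pos: [0.5846, -0.1335, 0.1947]
orientation: [121.5, 90.0, -148.3]
force: [0.7, 0.4, -3.0]
opening: 0.026
```

```bash
python3 -c "
from h import *
plan([.5845,-.135,.189],90);look()"
```

```text
tool axes [[-0.0, -0.0, -1.0], [-1.0, -0.003, 0.0], [-0.003, 1.0, -0.0]] pos [ 0.5846 -0.1335  0.1947]
shift cm [ 0.57  0.01 -0.15] clock 14.0 F [ 0.67  0.36 -2.97]
jaw 90.16666575048518 spin about tool x rad (down tool: +spin lowers world yaw) 0.002908866096273725
6510 plane [0.01388419 0.00116892 0.05483096] board z at a,b (mm) 55.733429175740355 53.92848396540948
a 0 [ 0.5845 -0.135   0.09  ] top 0.105
b 1148 [ 0.563  -0.263   0.0848] top 0.0998
```

Request:
move_arm([
  [[0.15,0,-0.15,0],[0.15,0,0,0],[0.15,0,0,0],[0.1,0,0,0],[0.05,0,0,0],[0.05,0,0,0],[0.05,0,0,0],[0,0,0,0]],
])

```text
clock: 14.85
tool_pos: [0.5844, -0.1364, 0.1885]
orientation: [-159.3, 90.0, -69.2]
force: [-2.9, -2.5, 3.6]
opening: 0.026
```

Request:
move_arm([
  [[0.05,0,0,0],[0.05,0,0,0],[0.05,0,0,0],[0,0,0,0]],
])

```text
clock: 15.25
tool_pos: [0.5851, -0.1362, 0.1878]
orientation: [-106.1, 89.9, -16.0]
force: [-1.1, -0.1, 6.1]
opening: 0.0256
```

Request:
move_arm([
  [[0.05,0,0,0],[0.05,0,0,0],[0.05,0,0,0],[0,0,0,0]],
])

```text
clock: 15.65
tool_pos: [0.5869, -0.1359, 0.1873]
orientation: [-94.7, 89.6, -4.6]
force: [-0.2, -0.6, 9.7]
opening: 0.026
```

Request:
move_arm([
  [[0.05,0,0,0],[0.05,0,0,0],[0,0,0,0]],
])

```text
clock: 15.95
tool_pos: [0.5869, -0.1359, 0.1863]
orientation: [-95.0, 89.6, -4.9]
force: [-0.7, -0.7, 10.4]
opening: 0.0258
```

Request:
move_arm([
  [[0.05,0,0,0],[0.05,0,0,0],[0,0,0,0]],
])

```text
clock: 16.25
tool_pos: [0.5869, -0.1359, 0.1853]
orientation: [-94.9, 89.6, -4.8]
force: [-0.5, -0.1, 10.2]
opening: 0.0259
```

Request:
move_arm([
  [[0.05,0,0,0],[0.05,0,0,0],[0,0,0,0]],
])

```text
clock: 16.55
tool_pos: [0.587, -0.1359, 0.1843]
orientation: [-94.7, 89.6, -4.6]
force: [-0.1, -0.4, 9.9]
opening: 0.0258
```

Request:
move_arm([
  [[-0.5,0,0,0],[-0.5,0,0,0],[0,0.7,-4.2,0],[0,0.7,-4.3,0],[0,0.75,-4.15,0],[0,0,0,0],[0,0,0,0]],
])

```text
clock: 17.25
tool_pos: [0.5623, -0.2633, 0.191]
orientation: [58.3, 89.9, 148.2]
force: [-0.3, 1.2, -3.2]
opening: 0.0256
```

```bash
python3 -c "
from h import *
plan([.563,-.263,.1867],90);look()"
```

```text
tool axes [[-0.001, 0.001, -1.0], [-1.0, 0.002, 0.001], [0.002, 1.0, 0.001]] pos [ 0.5623 -0.2633  0.191 ]
shift cm [ 0.43 -0.07  0.03] clock 17.25 F [-0.34  1.19 -3.23]
jaw 89.90294727739573 spin about tool x rad (down tool: +spin lowers world yaw) -0.0016938895574693206
5447 plane [-0.0162861   0.00125152  0.05281353] board z at a,b (mm) 51.754934187381984 53.87212727046749
a 731 [ 0.5847 -0.1351  0.0828] top 0.0978
b 0 [ 0.563 -0.263  0.09 ] top 0.105
```

Request:
move_arm([
  [[0.15,0,0,0],[0.15,0,0,0],[0.1,0,0,0],[0.05,0,0,0],[0.05,0,0,0],[0.05,0,0,0],[0.05,0,0,0],[0,0,0,0]],
])

```text
clock: 18.1
tool_pos: [0.5632, -0.2622, 0.1866]
orientation: [-84.6, 89.9, 5.5]
force: [-1.2, 3.8, 4.6]
opening: 0.0263
```

Request:
move_arm([
  [[0.05,0,0,0],[0.05,0,0,0],[0.05,0,0,0],[0.05,0,0,0],[0,0,0,0]],
])

```text
clock: 18.6
tool_pos: [0.5632, -0.2623, 0.1854]
orientation: [-94.7, 89.9, -4.6]
force: [-2.8, 6.0, 10.5]
opening: 0.0261
```

Request:
move_arm([
  [[0.05,0,0,0],[0.05,0,0,0],[0.05,0,0,0],[0,0,0,0]],
])

```text
clock: 19.0
tool_pos: [0.5632, -0.2622, 0.1838]
orientation: [-94.5, 89.9, -4.5]
force: [-3.6, 4.6, 10.9]
opening: 0.0262
```

Request:
move_arm([
  [[0.05,0,0,0],[0.05,0,0,0],[0.05,0,0,0],[0,0,0,0]],
])

```text
clock: 19.4
tool_pos: [0.5632, -0.2622, 0.1824]
orientation: [-95.1, 89.9, -5.1]
force: [-3.4, 6.0, 10.3]
opening: 0.0259
```

Request:
move_arm([
  [[-0.5,0,0,0],[-0.5,0,0,0],[0,-0.7,4.2,0],[0,-0.7,4.3,0],[0,-0.75,4.15,0],[0,0,0,0],[0,0,0,0]],
])

```text
clock: 20.1
tool_pos: [0.5846, -0.1351, 0.1907]
orientation: [150.3, 90.0, -119.6]
force: [-0.2, -0.5, -2.5]
opening: 0.0259
```

```bash
python3 -c "
from h import *
plan([.5845,-.135,.1845],90);look()"
```

```text
tool axes [[-0.0, -0.0, -1.0], [-1.0, -0.003, 0.0], [-0.003, 1.0, -0.0]] pos [ 0.5846 -0.1351  0.1907]
shift cm [0.62 0.01 0.01] clock 20.1 F [-0.2  -0.5  -2.51]
jaw 90.16437988259752 spin about tool x rad (down tool: +spin lowers world yaw) 0.0028689701753683715
6417 plane [0.01600054 0.00079613 0.05077382] board z at a,b (mm) 51.813856828008824 49.73378686392577
a 0 [ 0.5845 -0.135   0.09  ] top 0.105
b 1129 [ 0.5631 -0.263   0.0807] top 0.0957
```

Request:
move_arm([
  [[0.2,0,0,0],[0.2,0,0,0],[0.1,0,0,0],[0.05,0,0,0],[0.05,0,0,0],[0.05,0,0,0],[0.05,0,0,0],[0.05,0,0,0]],
])

```text
clock: 20.95
tool_pos: [0.5845, -0.1363, 0.1844]
orientation: [-143.3, 89.9, -53.2]
force: [-3.7, 0.4, 8.0]
opening: 0.026
```

Request:
move_arm([
  [[0.05,0,0,0],[0.05,0,0,0],[0.05,0,0,0],[0.05,0,0,0],[0,0,0,0]],
])

```text
clock: 21.45
tool_pos: [0.5863, -0.1361, 0.1835]
orientation: [-98.3, 89.7, -8.2]
force: [0.8, 1.0, 6.8]
opening: 0.026
```

Request:
move_arm([
  [[0.05,0,0,0],[0.05,0,0,0],[0.05,0,0,0],[0,0,0,0]],
])

```text
clock: 21.85
tool_pos: [0.5868, -0.1362, 0.1826]
orientation: [-98.7, 89.6, -8.6]
force: [-0.8, 0.6, 9.8]
opening: 0.0257
```

Request:
move_arm([
  [[0.05,0,0,0],[0.05,0,0,0],[0.05,0,0,0],[0,0,0,0]],
])

```text
clock: 22.25
tool_pos: [0.5869, -0.1362, 0.1811]
orientation: [-98.9, 89.6, -8.8]
force: [-0.5, -1.2, 9.1]
opening: 0.0258
```

Request:
move_arm([
  [[0.05,0,0,0],[0.05,0,0,0],[0,0,0,0]],
])

```text
clock: 22.55
tool_pos: [0.5869, -0.1361, 0.1801]
orientation: [-98.7, 89.6, -8.6]
force: [-0.1, -0.3, 9.8]
opening: 0.0258
```

Request:
move_arm([
  [[-0.5,0,0,0],[-0.5,0,0,0],[0,0.7,-4.2,0],[0,0.7,-4.3,0],[0,0.75,-4.15,0],[0,0,0,0],[0,0,0,0]],
])

```text
clock: 23.25
tool_pos: [0.5623, -0.2634, 0.1866]
orientation: [62.8, 89.9, 152.7]
force: [-0.0, 0.4, -3.7]
opening: 0.0262
```

```bash
python3 -c "
from h import *
plan([.563,-.263,.1826],90);look()"
```

```text
tool axes [[-0.001, 0.001, -1.0], [-1.0, 0.002, 0.001], [0.002, 1.0, 0.001]] pos [ 0.5623 -0.2634  0.1866]
shift cm [ 0.4  -0.07  0.04] clock 23.25 F [-0.02  0.44 -3.67]
jaw 89.9053808118116 spin about tool x rad (down tool: +spin lowers world yaw) -0.0016514163694517667
5451 plane [-0.01683811  0.00089819  0.04862099] board z at a,b (mm) 47.52651241700148 49.715466525505995
a 686 [ 0.5846 -0.1352  0.0785] top 0.0935
b 0 [ 0.563 -0.263  0.09 ] top 0.105
```

Request:
move_arm([
  [[0.15,0,0,0],[0.15,0,0,0],[0.1,0,0,0],[0.05,0,0,0],[0.05,0,0,0],[0.05,0,0,0],[0.05,0,0,0],[0,0,0,0]],
])

```text
clock: 24.1
tool_pos: [0.5632, -0.262, 0.1825]
orientation: [-78.6, 89.9, 11.5]
force: [-2.7, 6.0, 6.9]
opening: 0.0262
```

Request:
move_arm([
  [[0.05,0,0,0],[0.05,0,0,0],[0.05,0,0,0],[0.05,0,0,0],[0,0,0,0]],
])

```text
clock: 24.6
tool_pos: [0.5633, -0.262, 0.181]
orientation: [-86.5, 89.9, 3.6]
force: [-3.2, 6.1, 9.8]
opening: 0.0261
```

Request:
move_arm([
  [[0.05,0,0,0],[0.05,0,0,0],[0,0,0,0]],
])

```text
clock: 24.9
tool_pos: [0.5633, -0.262, 0.18]
orientation: [-87.1, 89.9, 3.0]
force: [-3.2, 6.6, 10.2]
opening: 0.0259
```

Request:
move_arm([
  [[0.05,0,0,0],[0,0,0,0]],
])

```text
clock: 25.1
tool_pos: [0.5633, -0.262, 0.1795]
orientation: [-87.7, 89.9, 2.3]
force: [-2.8, 6.2, 9.5]
opening: 0.0262
```

Request:
move_arm([
  [[0.03,0,0,0],[0.03,0,0,0],[0,0,0,0]],
])

```text
clock: 25.4
tool_pos: [0.5633, -0.262, 0.1789]
orientation: [-87.3, 89.9, 2.8]
force: [-3.0, 6.5, 9.4]
opening: 0.0258
```

Request:
move_arm([
  [[0.03,0,0,0],[0,0,0,0]],
])

```text
clock: 25.6
tool_pos: [0.5633, -0.262, 0.1786]
orientation: [-86.4, 89.9, 3.7]
force: [-3.9, 6.2, 10.0]
opening: 0.0259
```

Request:
move_arm([
  [[0.03,0,0,0],[0,0,0,0]],
])

```text
clock: 25.8
tool_pos: [0.5633, -0.262, 0.1783]
orientation: [-87.7, 89.9, 2.4]
force: [-2.8, 6.1, 10.1]
opening: 0.0255
```

Request:
move_arm([
  [[0.03,0,0,0],[0,0,0,0]],
])

```text
clock: 26.0
tool_pos: [0.5633, -0.262, 0.178]
orientation: [-86.7, 89.9, 3.3]
force: [-2.9, 7.4, 10.5]
opening: 0.0258
```

Request:
move_arm([
  [[0.03,0,0,0],[0,0,0,0]],
])

```text
clock: 26.2
tool_pos: [0.5634, -0.262, 0.178]
orientation: [-91.4, 89.9, -1.3]
force: [-3.2, 6.6, 11.4]
opening: 0.0258
```

Request:
move_arm([
  [[-0.5,0,0,0],[-0.5,0,0,0],[0,-0.7,4.2,0],[0,-0.7,4.3,0],[0,-0.75,4.15,0],[0,0,0,0],[0,0,0,0]],
])

```text
clock: 26.9
tool_pos: [0.5846, -0.1351, 0.1859]
orientation: [148.3, 90.0, -121.5]
force: [0.2, 0.2, -3.6]
opening: 0.026
```

```bash
python3 -c "
from h import *
plan([.5845,-.135,.1803],90);look()"
```

```text
tool axes [[-0.0, -0.0, -1.0], [-1.0, -0.003, 0.0], [-0.003, 1.0, -0.0]] pos [ 0.5846 -0.1351  0.1859]
shift cm [0.56 0.01 0.01] clock 26.9 F [ 0.19  0.19 -3.58]
jaw 90.16499942997937 spin about tool x rad (down tool: +spin lowers world yaw) 0.0028797833170539273
6452 plane [0.01644763 0.00051424 0.04649879] board z at a,b (mm) 47.567888156428154 45.429695690435175
a 0 [ 0.5845 -0.135   0.09  ] top 0.105
b 1053 [ 0.563  -0.263   0.0764] top 0.0914
```

Request:
move_arm([
  [[0.15,0,0,0],[0.15,0,0,0],[0.1,0,0,0],[0.05,0,0,0],[0.05,0,0,0],[0.05,0,0,0],[0.05,0,0,0],[0,0,0,0]],
])

```text
clock: 27.75
tool_pos: [0.5844, -0.1361, 0.1804]
orientation: [-142.9, 90.0, -52.8]
force: [-1.1, -0.6, 0.9]
opening: 0.0261
```

Request:
move_arm([
  [[0.05,0,0,0],[0.05,0,0,0],[0.05,0,0,0],[0,0,0,0]],
])

```text
clock: 28.15
tool_pos: [0.5846, -0.1362, 0.18]
orientation: [-120.3, 89.9, -30.2]
force: [-3.0, 0.1, 8.1]
opening: 0.026
```

Request:
move_arm([
  [[0.05,0,0,0],[0.05,0,0,0],[0,0,0,0]],
])

```text
clock: 28.45
tool_pos: [0.5861, -0.1361, 0.1795]
orientation: [-98.3, 89.7, -8.2]
force: [0.3, -0.1, 7.0]
opening: 0.0257
```

Request:
move_arm([
  [[0.05,0,0,0],[0,0,0,0]],
])

```text
clock: 28.65
tool_pos: [0.5866, -0.1361, 0.1794]
orientation: [-99.1, 89.7, -9.0]
force: [0.5, -0.4, 9.6]
opening: 0.0258
```

Request:
move_arm([
  [[0.03,0,0,0],[0,0,0,0]],
])

```text
clock: 28.85
tool_pos: [0.5867, -0.1362, 0.1793]
orientation: [-99.1, 89.7, -9.0]
force: [-0.8, -0.3, 9.4]
opening: 0.0261
```

Request:
move_arm([
  [[0.03,0,0,0],[0.03,0,0,0],[0,0,0,0]],
])

```text
clock: 29.15
tool_pos: [0.5868, -0.1362, 0.1788]
orientation: [-99.3, 89.7, -9.1]
force: [-0.1, 0.1, 9.9]
opening: 0.0255
```

Request:
move_arm([
  [[0.03,0,0,0],[0.03,0,0,0],[0,0,0,0]],
])

```text
clock: 29.45
tool_pos: [0.5868, -0.1362, 0.1782]
orientation: [-99.3, 89.7, -9.2]
force: [0.1, -0.7, 8.8]
opening: 0.0261
```

Request:
move_arm([
  [[0.03,0,0,0],[0,0,0,0]],
])

```text
clock: 29.65
tool_pos: [0.5869, -0.1362, 0.178]
orientation: [-99.2, 89.6, -9.0]
force: [-0.3, -0.0, 9.7]
opening: 0.0258
```

Request:
move_arm([
  [[0.03,0,0,0],[0,0,0,0]],
])

```text
clock: 29.85
tool_pos: [0.5871, -0.1363, 0.178]
orientation: [-99.8, 89.6, -9.7]
force: [0.2, -0.9, 12.0]
opening: 0.0261
```

Request:
move_arm([
  [[0.03,0,0,0],[0,0,0,0]],
])

```text
clock: 30.05
tool_pos: [0.5873, -0.1363, 0.1779]
orientation: [-99.9, 89.6, -9.7]
force: [0.3, -0.4, 12.1]
opening: 0.0259
```

Request:
move_arm([
  [[-0.5,0,0,0],[-0.5,0,0,0],[0,0.7,-4.2,0],[0,0.7,-4.3,0],[0,0.75,-4.15,0],[0,0,0,0],[0,0,0,0]],
])

```text
clock: 30.75
tool_pos: [0.5622, -0.2634, 0.1837]
orientation: [65.0, 89.9, 154.9]
force: [1.2, 0.4, -2.6]
opening: 0.026
```

```bash
python3 -c "
from h import *
plan([.563,-.263,.178],90);look()"
```

```text
tool axes [[-0.001, 0.001, -1.0], [-1.0, 0.002, 0.001], [0.002, 1.0, 0.001]] pos [ 0.5622 -0.2634  0.1837]
shift cm [ 0.57 -0.09  0.04] clock 30.75 F [ 1.18  0.44 -2.56]
jaw 89.90177373629342 spin about tool x rad (down tool: +spin lowers world yaw) -0.001714371713612008
5457 plane [0.00020732 0.00120168 0.04545611] board z at a,b (mm) 45.469585370382916 45.44263386869669
a 626 [ 0.5847 -0.135   0.0764] top 0.0914
b 0 [ 0.563 -0.263  0.09 ] top 0.105
```

Request:
move_arm([
  [[0.15,0,0,0],[0.15,0,0,0],[0.15,0,0,0],[0.05,0,0,0],[0.05,0,0,0],[0.05,0,0,0],[0.05,0,0,0],[0,0,0,0]],
])

```text
clock: 31.6
tool_pos: [0.5631, -0.2624, 0.1784]
orientation: [-90.4, 90.0, -0.4]
force: [-0.7, 0.7, -1.5]
opening: 0.0258
```

Request:
move_arm([
  [[0.04,0,0,0],[0.04,0,0,0],[0.04,0,0,0],[0,0,0,0]],
])

```text
clock: 32.0
tool_pos: [0.5632, -0.2625, 0.1781]
orientation: [-110.4, 89.9, -20.3]
force: [-2.3, 3.0, 7.3]
opening: 0.026
```

Request:
move_arm([
  [[0.04,0,0,0],[0,0,0,0]],
])

```text
clock: 32.2
tool_pos: [0.5632, -0.2625, 0.1781]
orientation: [-111.9, 89.9, -21.8]
force: [-4.2, 3.6, 9.2]
opening: 0.0256
```

Request:
move_arm([
  [[0.04,0,0,0],[0,0,0,0]],
])

```text
clock: 32.4
tool_pos: [0.5633, -0.2625, 0.178]
orientation: [-111.6, 89.9, -21.6]
force: [-4.8, 3.4, 11.4]
opening: 0.0258
```

Request:
move_arm([
  [[0.04,0,0,0],[0,0,0,0]],
])

```text
clock: 32.6
tool_pos: [0.5633, -0.2625, 0.178]
orientation: [-111.8, 89.9, -21.7]
force: [-4.4, 4.3, 13.5]
opening: 0.0258
```

Request:
move_arm([
  [[-1,0,0,0],[-2,0,0,0],[-2,0,0,0],[-1.5,0,0,0],[0,-0.7,4.2,0],[0,-0.7,4.2,0],[0,-0.7,4.2,0]],
])

```text
clock: 33.3
tool_pos: [0.5839, -0.1356, 0.2407]
orientation: [-79.8, 90.0, 10.2]
force: [1.8, 0.2, -3.0]
opening: 0.0259
```

```bash
python3 -c "
from h import *
plan([.505,.120,.235],90)"
```

```text
tool axes [[0.0, 0.0, -1.0], [-1.0, 0.001, -0.0], [0.001, 1.0, 0.0]] pos [ 0.5839 -0.1356  0.2407]
shift cm [ 0.56  7.91 25.55] clock 33.3 F [ 1.82  0.2  -3.04]
jaw 89.96090024665287 spin about tool x rad (down tool: +spin lowers world yaw) -0.0006824194326251036
```

Request:
move_arm([
  [[0,1.0,3.2,0],[0,1.0,3.2,0],[0,1.0,3.2,0],[0,1.0,3.2,0],[0,1.0,3.2,0],[0,1.0,3.2,0],[0,1.0,3.2,0],[0,1.0,3.3,0]],
])

```text
clock: 34.1
tool_pos: [0.5032, 0.1215, 0.2408]
orientation: [-67.7, 90.0, 22.3]
force: [0.3, 0.5, -4.2]
opening: 0.0261
```

Request:
move_arm([
  [[2,0,0,0],[2,0,0,0],[2,0,0,0],[2,0,0,0],[2,0,0,0],[0,0,0,0],[0,0,0,0]],
])

```text
clock: 34.8
tool_pos: [0.5039, 0.1203, 0.141]
orientation: [159.4, 90.0, -110.6]
force: [0.4, 0.3, -2.2]
opening: 0.0258
```

```bash
python3 - <<'E'
from h import *
plan([.504,.122,.1145],90)
p,W=cloud('scene'); save('s4.png',p[100:260,220:400],4)
E
```

```text
tool axes [[-0.0, -0.001, -1.0], [-1.0, -0.001, 0.0], [-0.001, 1.0, -0.001]] pos [0.5039 0.1203 0.141 ]
shift cm [ 2.65 -0.01  0.17] clock 34.8 F [ 0.41  0.29 -2.16]
jaw 90.05302122515268 spin about tool x rad (down tool: +spin lowers world yaw) 0.0009253949523554339
```

View pics/s4.png

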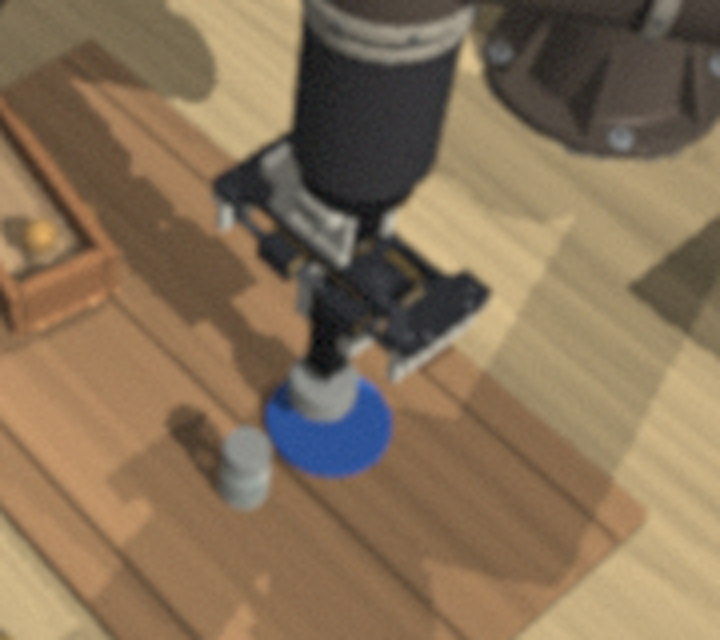

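The pounder hangs upright just above the mat, with its head at (325,390) and the salt clear at (245,465). Lowering it.

Request:
move_arm([
  [[0.5,0,0,0],[0.5,0,0.1,0],[0.5,0,0,0],[0.5,0,0,0],[0.2,0,0,0],[0.2,0,0,0],[0.1,0,0,0],[0,0,0,0]],
])

```text
clock: 35.65
tool_pos: [0.5037, 0.1215, 0.1156]
orientation: [133.5, 90.0, -136.5]
force: [-0.4, 0.8, -3.3]
opening: 0.0258
```

Request:
move_arm([
  [[0.1,0,0,0],[0,0,0,0]],
])

```text
clock: 35.85
tool_pos: [0.5037, 0.1215, 0.1147]
orientation: [-29.4, 90.0, 60.7]
force: [-0.2, -0.5, -3.6]
opening: 0.026
```

Request:
move_arm([
  [[0.05,0,0,0],[0.05,0,0,0],[0,0,0,0]],
])

```text
clock: 36.15
tool_pos: [0.5038, 0.1215, 0.1145]
orientation: [-83.8, 90.0, 6.2]
force: [-3.7, -0.1, 5.9]
opening: 0.0259
```

Request:
move_arm([
  [[-0.07,0,0,0],[0,0,0,0]],
])

```text
clock: 36.35
tool_pos: [0.5038, 0.1216, 0.1146]
orientation: [-57.4, 90.0, 32.7]
force: [-1.8, 0.6, 0.2]
opening: 0.0259
```

Request:
move_arm([
  [[0,0,0,0],[0,0,0,0],[0,0,0,0],[0,0,0,0],[0,0,0,0]],
], jaw=7)

```text
clock: 36.85
tool_pos: [0.5037, 0.1215, 0.1144]
orientation: [-73.6, 90.0, 16.5]
force: [-0.3, 0.0, 0.5]
opening: 0.0603
```

Request:
move_arm([
  [[0,0,0,0],[-1,0,0,0],[-3,0,0,0],[-3,0,0,0],[-3,0,0,0],[-3,0,0,0],[-2,0,0,0],[0,0,0,0]],
])

```text
clock: 37.65
tool_pos: [0.5051, 0.122, 0.2686]
orientation: [-64.5, 89.6, 25.6]
force: [0.5, -0.6, -0.7]
opening: 0.0701
```

```bash
python3 - <<'E'
from h import *
p,W=cloud('wrist'); X,Y,Z=W[...,0],W[...,1],W[...,2]
for lo,hi in((.155,.18),(.045,.065)):
    m=(Z>lo)&(Z<hi)&(abs(X-.505)<.04)&(abs(Y-.12)<.04);q=W[m];print(len(q),cv2.minAreaRect((q[:,:2]*1000).astype(np.float32)),q[:,2].max())
look()
p,W=cloud('scene'); save('s5.png',p[60:320,100:450],2)
print(get_obs()['tool_pos'],get_obs()['opening'])
E
```

```text
1008 ((503.1014404296875, 120.417724609375), (25.760128021240234, 26.220693588256836), 89.83659362792969) 0.16929745668674306
792 ((498.126708984375, 120.79261016845703), (41.74166488647461, 50.4980354309082), 0.319406658411026) 0.05716641470185002
594 plane [ 0.00194417 -0.00362995  0.04536766] board z at a,b (mm) 45.49403162015733 45.24128930201056
a 0 [ 0.5845 -0.135   0.09  ] top 0.105
b 0 [ 0.563 -0.263  0.09 ] top 0.105
[0.50331351 0.1213653  0.2642976 ] 0.07017204616661793
```

View pics/s5.png

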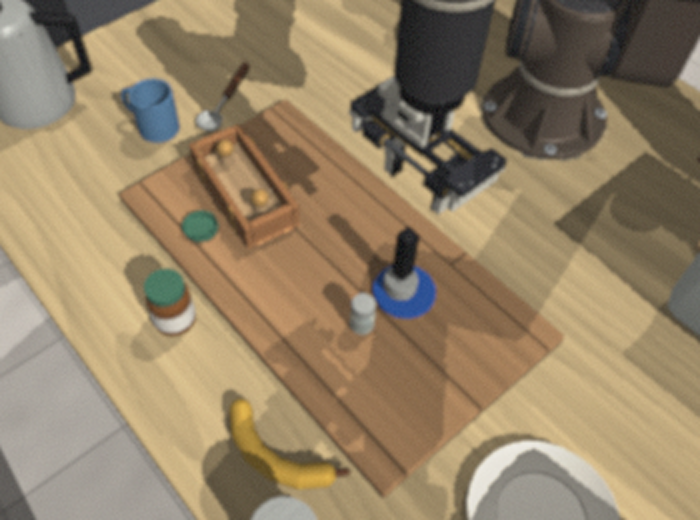

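The pounder stands upright on the mat at (403,290), the arm is clear, both balls are low, and nothing else has moved. Handing in.

```bash
python3 -c "
from h import *
print(close_job(), get_obs()['clock'])"
```

```text
the job is handed in; nothing more can be done
the job is handed in; nothing more can be done
```

The press board is down on its stops at both ends, the pounder is back upright on its blue mat, and the job is handed in at about 38 s of the 72 s allowed.

- **Driving the board:** I pressed the two posts in turn with the pounder only: a, b, a, b, a, b, a, then a last confirming press on b. The strokes were slow presses rather than sharp taps. I read contact force only at the end of each move call; it stayed at about 16.5 N or less, against the 25 N limit. Brief peaks in between were not recorded.
- **Board home:** At the end both posts stopped at the same tool height (178 mm) and stayed rigid as the force rose, to about 15 N at a and 16.5 N at b. The wrist camera showed the board level to about 0.03 mm. It put both post tops at 91.4 mm, which matches the expected 92 mm within the 2 mm calibration.
- **Pounder and surroundings:** The final scene view shows the pounder standing upright on the mat about 3 mm from its old spot, with the gripper open and clear. By eye, the bystanders look unmoved.
- **Checks that disagreed:** The initial tilt measured only about 0.3 mm, less than the task text suggests. The last board check from above the mat saw few points and gave a 0.25 mm difference between ends, which I take as noise.

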